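# Offer the last glass shade up to a two-light bar in the lamp repair shop

### The arm

A 7-joint arm with a two-finger parallel gripper is mounted at the origin on the work surface. World frame = base frame: x ahead of the robot, y to its left, z up, the work surface at z = 0. Lengths are in m, angles in rad, forces in N, time in s.
With the tool pointing down it reaches from about 0.4 to 0.85 m from the base axis. Payload 4.5 kg.
Tool frame: the origin (TCP) lies at the very end of the fingers, on their centre line; the grasp point (between the pads) lies 19 mm behind it (r.pinch_z is the distance from the TCP to the grasp point, in m); z points along the fingers, y is the line along which they close (so a half turn about z gives the same grasp; the last joint's range is limited). The gripper opens to 88 mm and grips with 3 to 60 N. Pads are 18 mm wide; open, the fingers measure 123 mm over their backs; the gripper's body (75 mm by 187 mm) begins 45 mm behind the grasp point.
Start: joints at [-1.124, 0.689, -0.195, 1.565, 0.157, 0.902, -0.215], TCP at [0.251, 0.573, 0.239] pointing down, gripper open.
Joint ranges: [-3.01, 3.01], [-0.46, 2.08], [-1.47, 1.51], [0.13, 2.56], [-1, 4.14], [0.04, 2.09], [-2.66, 2.66]. Speed limits (rad/s): [2.57, 2.57, 3.14, 3.14, 3.14, 3.14, 3.14].

### API

Orientations are given as a unit quaternion [x, y, z, w].
In Python, from plant import r, cams gives the robot as it stands.
- The arm moves only by the shell command python3 -m pendant 'ROWS' [FORCE]. ROWS is JSON, a list of rows, each a list of 3 entries, a list of its own where there are three numbers: the closure, from -1 (fully open) to 1 (shut), then the shift along the tool's x, y, z in mm, then the turn, a rotation vector about the tool's x, y, z in degrees. A call has 1 to 8 rows; each row shifts and turns the commanded pose from where the row before left it, along the tool's axes as they then stand; what a row does not reach is not made up. A row lasts 1/8 s, in which the tool goes at most 62.5 mm and 10.7 degrees, less where a joint would pass 70% of its speed; a pose out of reach is approached as far as the arm can. A call with a gripper value outside its range is refused whole. The fingers move at their own pace and stop on an object; FORCE is the grip in N (left out, the last holds). Time passes only in rows, so rows that do not move let the fingers close. It gives the time, the measured TCP pose, the force, the opening and the grip force at its end, in the units of the state.
- r.get_state(): the state, without advancing time (a new reading comes with each control period).
- cams.snapshot(name): name is "side" or "top" or "wrist"; returns a dict with "img" (480x640x3 uint8, red, green, blue), "camera_matrix" (3x3 intrinsics, pixels), "camera_from_world" (4x4, takes a point from world to camera coordinates); the wrist camera has in their place "tool_from_camera" (4x4, takes a point from camera to tool coordinates, whose origin is the TCP and whose axes are the flange's). Camera axes: x right, y up, looking along -z (the intrinsics and any distortion apply to the point x, -y, -z); pixel columns grow to the right and rows downward; lengths in m; the calibration is good to about 2 mm. A picture is of the moment at which its call begins: read the wrist's pose just before it. There is no depth.
- r.finish_job(): hands the job in; it is judged then, once.
The state is a dict: "clock": time; "q": joint angles; "qd": joint speeds; "joint_torque": joint torques, N m; "tool_pos": TCP position; "eef_rot": TCP orientation; "contact_force": force on the tool from outside, world axes, zero at the start; "moment": the same for the moment, N m; "opening": opening from 0.0 (shut) to 1.0 (fully open); "finger_force": force on a finger pad.
Only numpy, scipy, OpenCV 4.12 (cv2) and the standard library are available. Lean on these libraries where they do the work, as an engineer would, in place of code of your own. Each camera call takes 0.05 s, during which the arm holds its last target. There are 200 camera calls.

### The job

Tidy the fitting bench and offer up the last glass shade: put the small cardboard screw pack into the open drawer and push the drawer fully shut. Then lift the loose glass shade out of its packing box, carry it over everything in between and finish holding it upright and still over the bare lampholder, its floor a finger's width (1 to 2 cm) above the lampholder's tip, centred on it and lined up the same way as the shade already fitted next to it. Do not set it down or let it knock against the lamp: keep it in the gripper at the end, and leave the other things on the bench where they are.

Things in the scene. Friction and masses are not known exactly. Their poses are not given: they have to be found in the camera images.
- cabinet_drawer0 (a joint): the drawer of the low grey cabinet (cabinet 200 mm deep, 180 wide, 100 high, standing on the bench): 0 = fully shut, grows in m as the drawer slides out of the cabinet, 0.134 at most. It slides with about 1 N of friction and stays where it is left.
- drawer_floor (a point): centre of the drawer's inner floor (moves with it), 22 mm above the bench. x points into the cabinet (the way to shut it), y across, z up. Tray inside: 155 mm in x, 138 mm in y, walls 56 mm high; front panel 15 mm thick beyond x = -84 mm, top 66 mm above the floor. Drawer q m out: the tray is open above from x = -77 mm to q - 83 mm; beyond is the cabinet top
- cabinet_drawer0_handle (a point): middle of the drawer's handle: a level steel bar 90 mm long across the drawer, about 35 mm out from the front panel and 62 mm above the bench; axes as drawer_floor, so pushing it along +x shuts the drawer. It lies 134 mm from drawer_floor towards -x.
- pack_mid (a point): centre of the screw pack: a small plain closed cardboard carton, 64 mm (its x) by 42 mm (its y) by 30 mm high (its z), lying flat on the bench in front of the robot, 80 g
- shade_mid (a point): centre (half-way up) of the loose shade: white opal glass box, open on top, 56 mm (its x) by 84 (its y) by 90 high (its z), walls 5 mm, a 35 mm square hole in the middle of its floor; about 250 g. Stands upright in the packing box, its floor 5 mm above the bench. To be taken across its 56 mm width near the rim, 50 mm above the packing box's walls
- packing_box: open, fixed cardboard packing box in which the loose shade stands: 120 mm (x) by 160 mm (y) by 45 mm high, walls and floor 5 mm; origin at the centre of its underside
- holder_top (a point): centre of the tip of the bare lampholder, a black round post 26 mm in diameter, 36 mm long, on an oblong aluminium plate 46 mm (x) by 72 (y); the tip is 100 mm above the bench. z up; y runs along the lamp's bar. A shade lined up with the fitted one has its x and y along (or exactly opposite to) the x and y of this point
- bare_light: the bare light of the two: stem, plate and lampholder without a shade; origin on the axis at its foot, 22 mm above the bench, fixed
- fitted_light: the other light, which already carries the same kind of shade as the loose one, square with the bar; shade from 64 to 154 mm above the bench; origin on its axis at its foot, 22 mm above the bench, fixed; 140 mm from the bare light along the bar, on either side of it
- lamp_base: the lamp's aluminium bar lying fixed on the bench: 70 mm (x) by 260 mm (y) by 22 mm high; origin at the centre of its underside, the lights 70 mm either side of it along y
- screwdriver: bystander: screwdriver, wooden handle, 200 mm long, lying beyond the packing box; origin under its middle
- tape: bystander: flat white roll, 84 mm in diameter, 20 mm high, lying on the cabinet's top; origin at the centre of its underside
- screw_jar: bystander: glass jar with a metal cap, 62 mm in diameter, 85 mm high; origin at the centre of its underside
- spray: bystander: white bottle, 60 mm in diameter, 190 mm high; origin at the centre of its underside
- bulb_box: bystander: cardboard box behind the lamp, 80 by 110 by 75 mm high; origin at the centre of its underside
- shade_ring: bystander: brass ring, 38 mm in diameter, 10 mm high; origin at the centre of its underside
- wrench: bystander: steel spanner, 180 mm long, 8 mm high, beyond the cabinet; origin under its middle
Things that resemble listed ones, but are neither listed nor needed, are in the scene too. Leave any purple look-alike of the part that bears shade_mid alone.

How it is judged:
On the way, in this order (a step that is already met when the one before it is completed fails the run):
1. the screw pack lies in the open drawer, let go (x of pack_mid in the frame of drawer_floor between -0.078 and 0.078 m and y of pack_mid in the frame of drawer_floor between -0.07 and 0.07 m and z of pack_mid in the frame of drawer_floor between 0 and 0.045 m and value of joint cabinet_drawer0 above 0.03 m and contact force between pack and the fingers below 0.1 N), for 0.2 s.
2. the drawer is pushed shut with the pack inside (x of pack_mid in the frame of drawer_floor between -0.078 and 0.078 m and y of pack_mid in the frame of drawer_floor between -0.07 and 0.07 m and z of pack_mid in the frame of drawer_floor between 0 and 0.045 m and value of joint cabinet_drawer0 below 0.008 m), for 0.2 s.
3. the shade is lifted clear of its packing box in the gripper (height (world z) of shade_mid above 0.11 m and contact force between shade and the fingers above 1 N), for 0.2 s.
At the end, for the whole second after the job is handed in: Pack inside the drawer, drawer shut (within 8 mm). Shade held in the fingers, still, upright (0.10 rad), its floor 3 to 30 mm above the lampholder tip (its centre 48 to 75 mm above), centred within 8 mm, lined up within 0.14 rad, touching no part of the lamp (all of step 2 and horizontal distance between shade_mid and holder_top below 0.008 m and z of shade_mid in the frame of holder_top between 0.048 and 0.075 m and angle between the x axis of shade_mid and the x axis of holder_top, either way round below 0.14 rad and angle between shade_mid's own z axis and vertical below 0.1 rad and contact force between shade and the fingers above 1 N and linear speed of shade below 0.02 m/s and contact force between shade and bare_light below 0.1 N and contact force between shade and fitted_light below 0.1 N and contact force between shade and lamp_base below 0.1 N); the arm keeps its last pose, push and grip.
It fails at once if the shade knocks against the lamp (over 5 N) (contact force between shade and bare_light above 5 N or contact force between shade and fitted_light above 5 N or contact force between shade and lamp_base above 5 N).
It fails at once if the shade is tipped over (angle between shade_mid's own z axis and vertical above 0.7 rad).
It fails at once if another thing on the bench is moved by more than 30 mm (distance of any of screwdriver, tape, screw_jar, spray, bulb_box, shade_ring, wrench from where it was at the start of the episode above 0.03 m).
It also fails if it takes over 72 s, if anything falls off the work surface, if the arm or the gripper's body presses on something with over 40 N, if the wrist force passes 120 N, or if a joint passes its speed limit or range.

## Working session

There is one attempt and no reset: what is moved stays moved. The work goes in short steps, Python scripts to look and compute and a shell command to move; the robot and the scene stay as the last step left them, time stands still between calls to the robot, and variables do not carry over. Pictures are saved under pics/ and viewed, at most 10 in all, crops included, and the job is handed in when it is done.

```bash
mkdir -p pics; ls
python3 - <<'E'
from plant import r,cams
import cv2,pickle
print(r.get_state())
d={}
for n in ("top","side"):
    s=cams.snapshot(n); d[n]=s
    cv2.imwrite(f"pics/{n}0.png",s["img"][:,:,::-1]); print({k:v for k,v in s.items() if k!='img'})
pickle.dump(d,open("s0.pkl","wb"))
E
```

```text
pics
{'clock': 0.0, 'q': array([-1.1241908 ,  0.68997225, -0.19452487,  1.5663093 ,  0.15730328,
        0.90249466, -0.21510446]), 'qd': array([-6.33528711e-05, -4.74508373e-04,  2.21428983e-04, -2.05247744e-04,
        2.36693011e-03,  9.97909858e-04,  5.70933508e-04]), 'joint_torque': array([-1.64292724e-04, -5.27567983e+01, -1.26668762e+00, -1.53426701e+01,
       -5.25709928e-02,  6.68105960e-03,  1.74623706e-04]), 'tool_pos': array([0.25053181, 0.57192005, 0.23792688]), 'eef_rot': array([ 2.04898129e-01,  9.78782895e-01, -8.87221536e-04, -1.21888191e-04]), 'contact_force': array([ 0.49515118, -0.42926532,  1.07457431]), 'moment': array([-0.00908998, -0.01151449, -0.01750311]), 'finger_force': 0.0, 'opening': 0.9990325941671292}
{'camera_matrix': array([[578.97263577,   0.        , 309.18132906],
       [  0.        , 578.97263577, 237.36951889],
       [  0.        ,   0.        ,   1.        ]]), 'camera_from_world': array([[ 3.13500576e-02, -9.99508465e-01, -4.22360280e-05,
         3.59855023e-02],
       [ 9.78931718e-01,  3.06961279e-02,  2.01867380e-01,
        -6.04754047e-01],
       [-2.01766858e-01, -6.36990017e-03,  9.79412865e-01,
        -1.35184875e+00],
       [ 0.00000000e+00,  0.00000000e+00,  0.00000000e+00,
         1.00000000e+00]])}
{'camera_matrix': array([[618.19443649,   0.        , 318.35502621],
       [  0.        , 618.19443649, 229.21514137],
       [  0.        ,   0.        ,   1.        ]]), 'camera_from_world': array([[ 0.94308911, -0.33208884, -0.01731871, -0.56200906],
       [ 0.26392207,  0.71578758,  0.646524  , -0.24826834],
       [-0.20230689, -0.61430053,  0.76269705, -1.37133229],
       [ 0.        ,  0.        ,  0.        ,  1.        ]])}
```

View pics/top0.png

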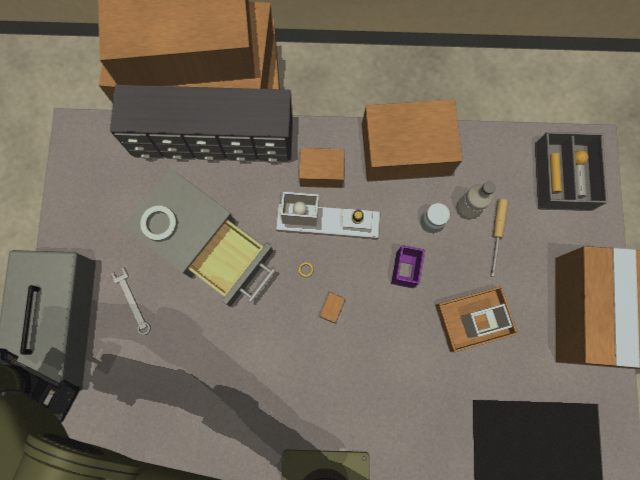

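View pics/side0.png

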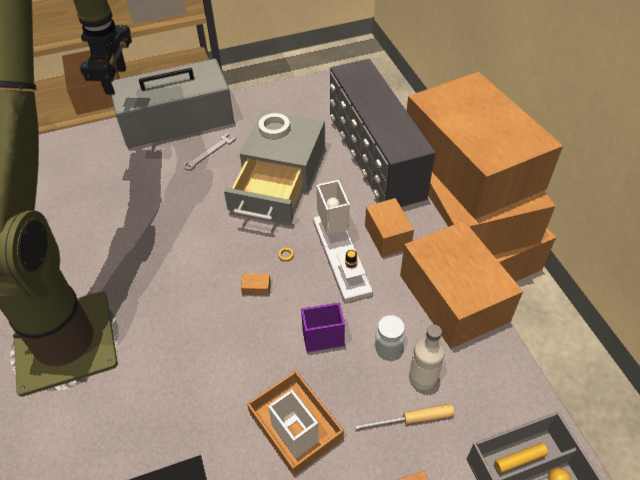

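The top view shows the drawer at (230,262), handle (262,283), pack (333,307), lamp bar (278–379, 220) with the bare holder at (358,216), and the loose shade at (491,320) in its box. The purple decoy is at (408,266). Next I enlarge two crops for precise corners.

```bash
python3 - <<'E'
import cv2
i=cv2.imread("pics/top0.png")
f=lambda a,k:cv2.resize(a,None,fx=k,fy=k,interpolation=cv2.INTER_CUBIC)
cv2.imwrite("pics/c1.png",f(i[180:330,190:390],4))
cv2.imwrite("pics/c2.png",f(i[275:365,425:545],6))
E
cat > h.py <<'E'
import numpy as np,cv2,pickle
from scipy.spatial.transform import Rotation as R
def ray(s,uv):
    K=s["camera_matrix"];T=s["camera_from_world"]
    d=np.array([(uv[0]-K[0,2])/K[0,0],-(uv[1]-K[1,2])/K[1,1],-1])
    return -T[:3,:3].T@T[:3,3],T[:3,:3].T@d
def at(s,uv,z):
    c,d=ray(s,uv);return c+d*(z-c[2])/d[2]
def proj(s,p):
    K=s["camera_matrix"];T=s["camera_from_world"]
    c=np.atleast_2d(p)@T[:3,:3].T+T[:3,3]
    return np.c_[K[0,2]+K[0,0]*c[:,0]/-c[:,2],K[1,2]-K[1,1]*c[:,1]/-c[:,2]]
def wrist(s,st):
    """make wrist snapshot look like a fixed one"""
    W=np.eye(4);W[:3,:3]=R.from_quat(st["eef_rot"]).as_matrix();W[:3,3]=st["tool_pos"]
    return dict(s,camera_from_world=np.linalg.inv(W@s["tool_from_camera"]))
E
```

```text
(no output)
```

View pics/c1.png

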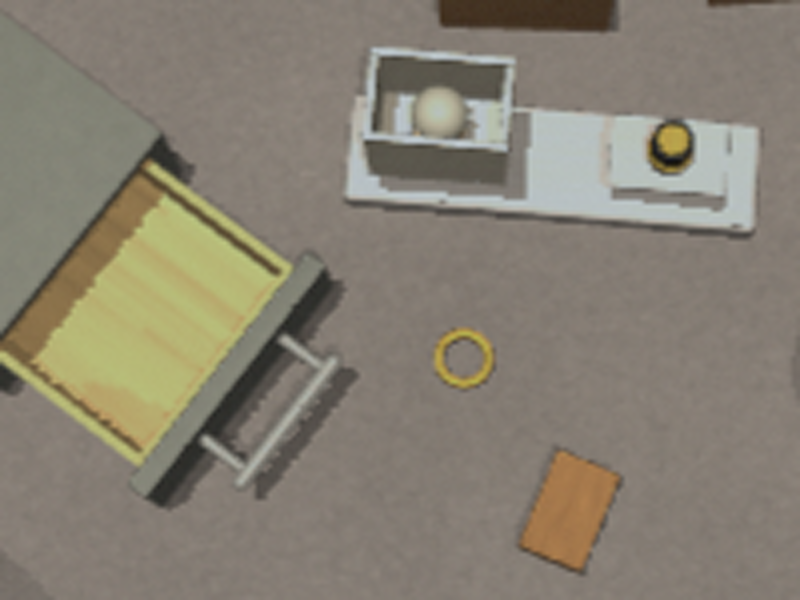

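View pics/c2.png

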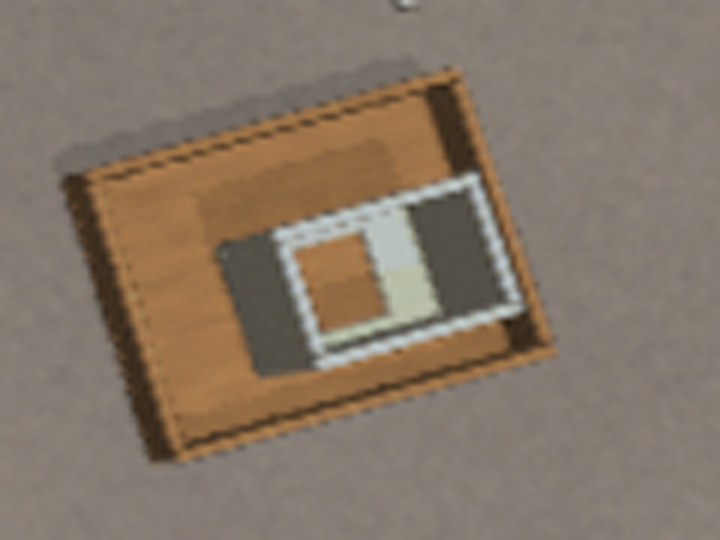

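Crop 1 gives the pack top corners (560,449),(622,477),(584,572),(519,545), the handle from (335,360) to (243,484), the fitted rim and the holder tip at (674,138). Crop 2 gives the shade rim (274,230),(478,174),(522,308),(320,368).

```bash
cat > m0.py <<'E'
from h import *
s=pickle.load(open("s0.pkl","rb"))["top"]
def q(name,pts,z,c):
    k,ox,oy=(4,190,180) if c==1 else (6,425,275)
    P=np.array([at(s,((u+.5)/k-.5+ox,(v+.5)/k-.5+oy),z) for u,v in pts])
    print(name,"centre",P.mean(0).round(4))
    if len(P)>1:
        E=np.diff(np.vstack([P,P[:1]]),axis=0)[:,:2]
        print("   edges mm/deg",[(round(1e3*np.hypot(*e),1),round(np.degrees(np.arctan2(e[1],e[0])),1)) for e in E])
q("pack",[(560,449),(622,477),(584,572),(519,545)],.030,1)
q("handle",[(335,360),(243,484)],.062,1)
q("panel",[(325,258),(145,500)],.088,1)
q("fitted",[(370,47),(515,58),(508,153),(363,142)],.154,1)
q("holder",[(674,138)],.1,1)
q("bar",[(357,97),(758,127),(750,233),(346,201)],.022,1)
q("shade",[(274,230),(478,174),(522,308),(320,368)],.095,2)
q("box",[(65,178),(460,70),(553,352),(178,460)],.045,2)
E
python3 m0.py
```

```text
pack centre [ 0.4378 -0.007   0.03  ]
   edges mm/deg [(np.float64(41.5), np.float64(-112.6)), (np.float64(62.2), np.float64(159.4)), (np.float64(42.6), np.float64(69.3)), (np.float64(63.6), np.float64(-21.6))]
handle centre [0.4829 0.1646 0.062 ]
   edges mm/deg [(np.float64(92.2), np.float64(145.9)), (np.float64(92.2), np.float64(-34.1))]
panel centre [0.5049 0.1951 0.088 ]
   edges mm/deg [(np.float64(177.4), np.float64(146.2)), (np.float64(177.4), np.float64(-33.8))]
fitted centre [0.6608 0.0794 0.154 ]
   edges mm/deg [(np.float64(84.2), np.float64(-92.7)), (np.float64(56.7), np.float64(177.5)), (np.float64(83.5), np.float64(87.3)), (np.float64(56.7), np.float64(-1.7))]
holder centre [ 0.6559 -0.0606  0.1   ]
bar centre [0.656  0.0096 0.022 ]
   edges mm/deg [(np.float64(255.1), np.float64(-92.6)), (np.float64(68.9), np.float64(176.2)), (np.float64(254.7), np.float64(87.2)), (np.float64(67.9), np.float64(-3.4))]
shade centre [ 0.4156 -0.3721  0.095 ]
   edges mm/deg [(np.float64(83.2), np.float64(-73.2)), (np.float64(53.2), np.float64(-163.6)), (np.float64(82.3), np.float64(107.9)), (np.float64(54.7), np.float64(17.4))]
box centre [ 0.4205 -0.3539  0.045 ]
   edges mm/deg [(np.float64(167.6), np.float64(-73.1)), (np.float64(116.5), np.float64(-163.5)), (np.float64(157.2), np.float64(107.4)), (np.float64(118.2), np.float64(21.5))]
```

```bash
cat >> h.py <<'E'
def plan(xyz,ydeg,st=None):
    """shift (mm, tool axes) and turn (deg) from the present pose to tool-down at xyz, tool y at ydeg (mod 180)"""
    if st is None:
        from plant import r; st=r.get_state()
    Rc=R.from_quat(st["eef_rot"]);best=None
    for k in (0,180):
        a=np.radians(ydeg+k);y=np.array([np.cos(a),np.sin(a),0]);z=np.array([0,0,-1.])
        Rt=R.from_matrix(np.c_[np.cross(y,z),y,z]);t=(Rc.inv()*Rt).as_rotvec(degrees=True)
        print("turn",t.round(2),"-> if turned first, shift",(Rt.inv().apply(np.array(xyz)-st["tool_pos"])*1e3).round(1))
    print("shift now",(Rc.inv().apply(np.array(xyz)-st["tool_pos"])*1e3).round(1))
E
python3 -c "
from h import *
plan([.4378,-.007,.15],68.6)"
```

```text
turn [-0.1   0.01 -2.25] -> if turned first, shift [-385.6 -470.7   88. ]
turn [1.0000e-02 1.5000e-01 1.7775e+02] -> if turned first, shift [385.6 470.7  88. ]
shift now [-403.7 -455.1   88.8]
```

```bash
python3 -m pendant '[[-1,[0,0,0],[0,0,-2.25]],[-1,[-32,-39,7],[0,0,0]],[-1,[-32,-39,7],[0,0,0]],[-1,[-32,-39,7],[0,0,0]],[-1,[-32,-39,7],[0,0,0]],[-1,[-32,-39,7],[0,0,0]],[-1,[-32,-39,7],[0,0,0]],[-1,[-32,-39,7],[0,0,0]]]' 
python3 -m pendant '[[-1,[-32,-39,7],[0,0,0]],[-1,[-32,-39,7],[0,0,0]],[-1,[-32,-39,7],[0,0,0]],[-1,[-32,-39,7],[0,0,0]],[-1,[-32,-39,7],[0,0,0]],[-1,[-2,-3,4],[0,0,0]],[-1,[0,0,0],[0,0,0]]]'
python3 - <<'E'
from h import *
plan([.4378,-.007,.15],68.6)
from plant import r,cams
st=r.get_state();s=cams.snapshot("wrist")
cv2.imwrite("pics/w1.png",s["img"][:,:,::-1])
w=wrist(s,st);pickle.dump(w,open("w1.pkl","wb"));print(proj(w,[.4378,-.007,.03]),w["tool_from_camera"].round(3))
E
```

```text
clock: 1.1
tool_pos: [0.3602, 0.2353, 0.1897]
eef_rot: [0.185, 0.983, 0.0, 0.0]
contact_force: [1.1, -0.5, 0.1]
opening: 1.001
finger_force: 0.0
clock: 1.98
tool_pos: [0.4381, -0.0064, 0.1505]
eef_rot: [0.185, 0.983, 0.0, -0.0]
contact_force: [-0.2, 0.5, -0.1]
opening: 0.999
finger_force: 0.0
turn [ 0.03 -0.04  0.02] -> if turned first, shift [ 0.1 -0.6  0.5]
turn [ 6.0000e-02  5.0000e-02 -1.7998e+02] -> if turned first, shift [-0.1  0.6  0.5]
shift now [ 0.1 -0.6  0.5]
[[323.32017015 228.73184434]] [[-0.     0.946  0.325  0.085]
 [ 1.    -0.     0.001 -0.   ]
 [ 0.001  0.325 -0.946 -0.146]
 [ 0.     0.     0.     1.   ]]
```

View pics/w1.png

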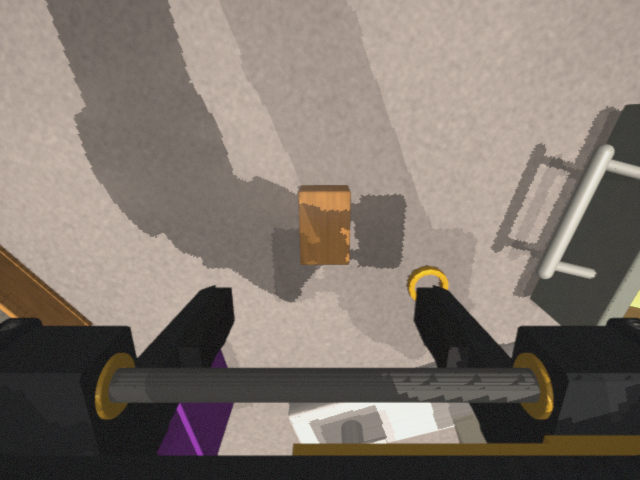

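The wrist view shows the pack at (325,228), as predicted, with the ring clear of the finger. I descend and grip.

```bash
python3 -m pendant '[[-1,[0,0,40],[0,0,0]],[-1,[0,-0.5,40],[0,0,0]],[-1,[0,0,40],[0,0,0]],[-1,[0,0,20],[0,0,0]],[-1,[0,0,4],[0,0,0]],[1,[0,0,0],[0,0,0]],[1,[0,0,0],[0,0,0]],[1,[0,0,0],[0,0,0]]]' 15
python3 -m pendant '[[1,[0,0,0],[0,0,0]],[1,[0,0,0],[0,0,0]],[1,[0,0,-30],[0,0,0]],[1,[0,0,-40],[0,0,0]],[1,[0,0,-40],[0,0,0]],[1,[0,0,-40],[0,0,0]],[1,[0,0,0],[0,0,0]]]'
python3 - <<'E'
from h import *
s=pickle.load(open("s0.pkl","rb"))["top"]
h=np.array([.4829,.1646]);x=np.array([np.cos(np.radians(56)),np.sin(np.radians(56))])
for u,v in((160,133),(0,335)):
    p=at(s,((u+.5)/4-.5+190,(v+.5)/4-.5+180),.1)
    f=h+.134*x; d=p[:2]-f; print("cab edge",p,"x in drawer",d@x,d@[-x[1],x[0]])
t=np.r_[f-.038*x,.17];print("floor",f,"target",t)
plan(t,146)
E
```

```text
clock: 3.02
tool_pos: [0.4438, -0.0098, 0.0327]
eef_rot: [0.186, 0.983, -0.004, 0.002]
contact_force: [-0.3, -0.1, -0.5]
opening: 0.685
finger_force: 0.0
clock: 3.9
tool_pos: [0.4448, -0.009, 0.1812]
eef_rot: [0.187, 0.982, -0.003, 0.003]
contact_force: [-0.1, -1.3, -0.3]
opening: 0.001
finger_force: 0.0
cab edge [0.64932441 0.24697629 0.1       ] x in drawer 0.02735639168816071 -0.09190785213506683
cab edge [0.52419789 0.33378698 0.1       ] x in drawer 0.02935585565934274 0.06037065605243114
floor [0.55783185 0.27569103] target [0.53658252 0.24418761 0.17      ]
turn [ -0.53   0.2  -77.53] -> if turned first, shift [-261.2   65.5   11.2]
turn [  0.22   0.57 102.46] -> if turned first, shift [261.2 -65.5  11.2]
shift now [  7.7 269.2   9.9]
```

```bash
python3 -c "
from h import *
from plant import r
print(r.get_state()['q'].round(3))
plan([.4375,-.0065,.06],68.6)"
```

```text
[ 0.344  0.634 -0.682  2.141  0.731  0.608  0.327]
turn [-0.27  0.46 -0.13] -> if turned first, shift [  7.7  -0.4 121.2]
turn [  0.72   0.42 179.86] -> if turned first, shift [ -7.7   0.4 121.2]
shift now [  8.7   0.2 121.1]
```

```bash
python3 -m pendant '[[-1,[0,0,0],[0,0,0]],[-1,[0,0,20],[0,0,0]],[-1,[0,0,20],[0,0,0]],[-1,[0,0,20],[0,0,0]],[-1,[0,0,20],[0,0,0]],[-1,[0,0,20],[0,0,0]],[-1,[0,0,0],[0,0,0]]]' 
python3 -c "
from h import *
from plant import r
print(r.get_state()['q'].round(3))
plan([.4375,-.0065,.06],68.6)"
```

```text
clock: 4.78
tool_pos: [0.4417, -0.0097, 0.0772]
eef_rot: [0.185, 0.983, -0.005, -0.001]
contact_force: [0.4, 0.5, 0.7]
opening: 0.773
finger_force: 0.0
[ 0.154  0.803 -0.393  2.221  1.069  0.329  0.025]
turn [-0.58 -0.05  0.03] -> if turned first, shift [ 5.1  1.5 17.2]
turn [ 7.0000e-02 -9.1000e-01 -1.7996e+02] -> if turned first, shift [-5.1 -1.5 17.2]
shift now [ 5.1  1.6 17.2]
```

Joint 6 is nearing zero, a wrist singularity, so the fast rows were cut short. I use smaller steps and check each time.

```bash
python3 -m pendant '[[-1,[2,1,3],[-0.3,0,0]],[-1,[2,0.5,8],[-0.3,0,0]],[-1,[1,0,8],[0,0,0]],[-1,[0,0,8],[0,0,0]],[-1,[0,0,8],[0,0,0]],[-1,[0,0,0],[0,0,0]]]' 
python3 -c "
from h import *
from plant import r
print(r.get_state()['q'].round(3))
plan([.4375,-.0065,.006],68.6)"
```

```text
clock: 5.52
tool_pos: [0.4394, -0.0064, 0.0441]
eef_rot: [0.186, 0.983, 0.001, 0.002]
contact_force: [-0.2, 0.4, -0.1]
opening: 0.999
finger_force: 0.0
[ 0.023  0.859 -0.182  2.251  1.317  0.141 -0.214]
turn [ 0.18  0.19 -0.02] -> if turned first, shift [ 1.7 -0.8 38.1]
turn [  0.31  -0.29 179.98] -> if turned first, shift [-1.7  0.8 38.1]
shift now [ 1.9 -0.9 38.1]
```

```bash
python3 -m pendant '[[-1,[0,0,0],[0,3,0]],[-1,[0,0,0],[0,3,0]],[-1,[0,0,0],[0,3,0]],[-1,[0,0,0],[0,3,0]],[-1,[0,0,0],[0,0,0]]]' 
python3 -c "
from h import *
from plant import r
print(r.get_state()['q'].round(3))
plan([.4375,-.0065,.008],68.6)"
```

```text
clock: 6.15
tool_pos: [0.4403, -0.007, 0.0442]
eef_rot: [0.186, 0.977, 0.022, -0.1]
contact_force: [-0.0, 0.9, -0.1]
opening: 1.0
finger_force: 0.0
[ 0.343  0.958 -0.623  2.05   0.786  0.582  0.361]
turn [  0.31 -11.75  -0.2 ] -> if turned first, shift [ 2.8 -0.5 36.2]
turn [-18.4   -0.48 178.86] -> if turned first, shift [-2.8  0.5 36.2]
shift now [-4.6 -0.7 36. ]
```

```bash
python3 -m pendant '[[-1,[-0.9,-0.1,7],[0,0,0]],[-1,[-0.9,-0.2,7],[0,0,0]],[-1,[-0.9,-0.2,7],[0,0,0]],[-1,[-0.9,-0.1,7],[0,0,0]],[-1,[-1,-0.1,8],[0,0,0]],[-1,[0,0,0],[0,0,0]]]' 
python3 -c "
from h import *
from plant import r
print(r.get_state()['q'].round(3))
plan([.4375,-.0065,.008],68.6)"
```

```text
clock: 6.9
tool_pos: [0.4363, -0.006, 0.0072]
eef_rot: [0.185, 0.977, 0.021, -0.101]
contact_force: [0.2, 0.8, -0.5]
opening: 0.996
finger_force: 0.0
[ 0.301  1.015 -0.552  2.061  0.86   0.502  0.306]
turn [  0.17 -11.84  -0.02] -> if turned first, shift [-1.3 -0.  -0.8]
turn [-18.56  -0.26 179.02] -> if turned first, shift [ 1.3  0.  -0.8]
shift now [-1.2 -0.  -1. ]
```

Reached. I close and lift.

```bash
python3 -m pendant '[[1,[0,0,0],[0,0,0]],[1,[0,0,0],[0,0,0]],[1,[0,0,0],[0,0,0]],[1,[0,0,0],[0,0,0]],[1,[0,0,0],[0,0,0]],[1,[0,0,0],[0,0,0]]]' 15
python3 -m pendant '[[1,[0,0,-5],[0,0,0]],[1,[0,0,-15],[0,0,0]],[1,[0,0,-20],[0,0,0]],[1,[0,0,-25],[0,0,0]],[1,[0,0,-25],[0,0,0]],[1,[0,0,-25],[0,0,0]],[1,[0,0,-25],[0,0,0]],[1,[0,0,0],[0,0,0]]]'
python3 -c "
from h import *
from plant import r
print(r.get_state()['q'].round(3))
plan([.5366,.2442,.17],146)"
```

```text
clock: 7.65
tool_pos: [0.4368, -0.006, 0.0079]
eef_rot: [0.185, 0.977, 0.021, -0.1]
contact_force: [0.8, 0.6, 0.2]
opening: 0.477
finger_force: 15.0
clock: 8.65
tool_pos: [0.4643, -0.0169, 0.146]
eef_rot: [0.185, 0.977, 0.021, -0.099]
contact_force: [0.5, -0.9, -1.1]
opening: 0.477
finger_force: 15.0
[ 0.448  0.822 -0.783  1.936  0.595  0.839  0.534]
turn [  8.07  -9.59 -77.19] -> if turned first, shift [-256.9   86.1  -24. ]
turn [-10.18  -8.57 102.13] -> if turned first, shift [256.9 -86.1 -24. ]
shift now [ 32.4 269.5 -16.5]
```

```bash
python3 -m pendant '[[1,[4,34,-3],[0,0,0]],[1,[4,34,-3],[0,0,0]],[1,[4,34,-3],[0,0,0]],[1,[4,34,-3],[0,0,0]],[1,[4,34,-3],[0,0,0]],[1,[4,34,-3],[0,0,0]],[1,[4,34,-3],[0,0,0]],[1,[4,31,0],[0,0,0]]]'
python3 -c "
from h import *
from plant import r
st=r.get_state();print(st['q'].round(3))
print(R.from_quat(st['eef_rot']).inv().apply([0,0,77.4/8]))"
```

```text
clock: 9.65
tool_pos: [0.5358, 0.244, 0.1715]
eef_rot: [0.185, 0.977, 0.02, -0.101]
contact_force: [0.6, -0.0, -0.7]
opening: 0.475
finger_force: 15.0
[-0.023  0.898 -0.783  1.579  0.488  1.022  0.286]
[ 1.98394747  0.01511654 -9.4693901 ]
```

```bash
python3 -m pendant '[[1,[0,0,0],[2,0,-9.5]],[1,[0,0,0],[2,0,-9.5]],[1,[0,0,0],[2,0,-9.5]],[1,[0,0,0],[2,0,-9.5]],[1,[0,0,0],[2,0,-9.5]],[1,[0,0,0],[2,0,-9.5]],[1,[0,0,0],[2,0,-9.5]],[1,[0,0,0],[2,0,-9.5]]]'
python3 -c "
from h import *
from plant import r
st=r.get_state();print(st['q'].round(3)); Q=R.from_quat(st['eef_rot']).as_matrix();print(Q.round(3),np.degrees(np.arctan2(Q[1,1],Q[0,1])))
x=np.array([.559,.829,0]);t=np.array([.5578,.2757,.1])-.040*x;print(t)
plan(t,146)"
```

```text
clock: 10.65
tool_pos: [0.5357, 0.2428, 0.1712]
eef_rot: [-0.471, 0.876, -0.049, -0.09]
contact_force: [-0.0, -0.5, -1.7]
opening: 0.475
finger_force: 15.0
[-0.07   0.986 -1.006  1.545  0.835  1.323  1.297]
[[-0.539 -0.835 -0.112]
 [-0.817  0.551 -0.171]
 [ 0.205 -0.001 -0.979]] 146.57241923251982
[0.53544 0.24254 0.1    ]
turn [ -0.09 -11.81   0.57] -> if turned first, shift [ 0.4  0.  71.2]
turn [ 1.8460e+01 -1.5000e-01 -1.7848e+02] -> if turned first, shift [-0.4 -0.  71.2]
shift now [-14.2   0.1  69.7]
```

```bash
python3 -m pendant '[[1,[-3.5,0,17],[0,0,0]],[1,[-3.5,0,17],[0,0,0]],[1,[-3.5,0,17],[0,0,0]],[1,[-3.5,0,17],[0,0,0]],[1,[-3.5,0,17],[0,0,0]],[1,[-3.5,0,17],[0,0,0]],[1,[-3.5,0,17],[0,0,0]],[1,[-3.5,0,16],[0,0,0]]]'
python3 -c "
from h import *
from plant import r
plan([.53544,.24254,.033],146)"
```

```text
clock: 11.65
tool_pos: [0.5365, 0.2432, 0.0339]
eef_rot: [-0.469, 0.878, -0.048, -0.089]
contact_force: [0.0, -0.1, -1.4]
opening: 0.474
finger_force: 15.0
turn [ -0.09 -11.68   0.2 ] -> if turned first, shift [1.2 0.5 0.9]
turn [ 1.8290e+01 -1.4000e-01 -1.7887e+02] -> if turned first, shift [-1.2 -0.5  0.9]
shift now [1.  0.5 1.1]
```

```bash
python3 -m pendant '[[1,[0,0,1],[0,0,0]],[-0.3,[0,0,0],[0,0,0]],[-0.3,[0,0,0],[0,0,0]],[-0.3,[0,0,0],[0,0,0]],[-0.3,[0,0,0],[0,0,0]],[-0.3,[0,0,0],[0,0,0]]]'
python3 -m pendant '[[-0.3,[3,0,-14],[0,0,0]],[-0.3,[4,0,-20],[0,0,0]],[-0.3,[5,0,-24],[0,0,0]],[-0.3,[6,0,-28],[0,0,0]],[-0.3,[6,0,-28],[0,0,0]],[1,[0,0,0],[0,-6,0]],[1,[0,0,0],[0,-6,0]],[1,[0,0,0],[0,0,0]]]'
python3 - <<'E'
from h import *
from plant import r,cams
s=cams.snapshot("top")
a=cv2.resize(s["img"][180:330,190:390,::-1],None,fx=3,fy=3,interpolation=cv2.INTER_CUBIC);cv2.imwrite("pics/t2.png",a)
x=np.array([.559,.829,0]);h=np.array([.4829,.1646,.15])
plan(h-.04*x,146)
E
```

```text
clock: 12.4
tool_pos: [0.5365, 0.2431, 0.0342]
eef_rot: [-0.469, 0.878, -0.048, -0.089]
contact_force: [0.1, -0.2, -0.6]
opening: 0.654
finger_force: 0.0
clock: 13.4
tool_pos: [0.536, 0.2408, 0.152]
eef_rot: [-0.471, 0.882, -0.0, 0.003]
contact_force: [-0.4, 0.5, 0.5]
opening: 0.332
finger_force: 0.0
turn [-0.15  0.28  0.17] -> if turned first, shift [134.2   1.1   1.9]
turn [  -0.44   -0.23 -179.83] -> if turned first, shift [-134.2   -1.1    1.9]
shift now [134.2   1.5   1.2]
```

View pics/t2.png

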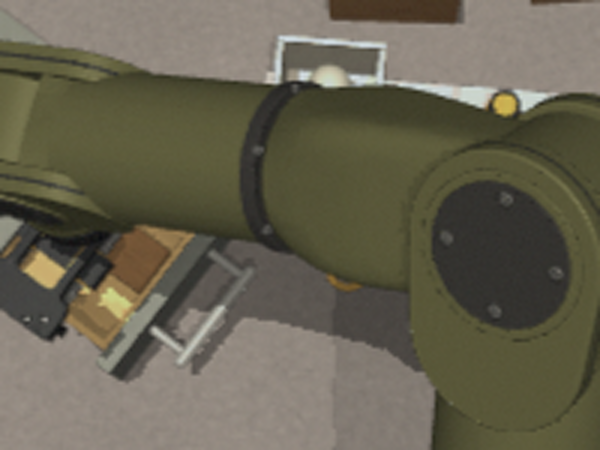

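The pack lies in the tray at (140,258) behind the front panel. Now I go in front of the handle.

```bash
python3 -m pendant '[[1,[33,0.3,0],[0,0,0]],[1,[34,0.3,0],[0,0,0]],[1,[34,0.4,0],[0,0,0]],[1,[33,0.4,0],[0,0,0]],[1,[0,0,20],[0,3,0]],[1,[0,0,20],[0,2,0]],[1,[0,0,20],[0,1,0]],[1,[0,0,10],[0,0,0]]]'
python3 - <<'E'
from h import *
from plant import r
print(r.get_state()['q'].round(3))
x=np.array([.559,.829,0]);h=np.array([.4829,.1646,.05])
plan(h-.04*x,146)
E
```

```text
clock: 14.45
tool_pos: [0.4582, 0.1298, 0.0783]
eef_rot: [-0.471, 0.881, -0.024, -0.044]
contact_force: [-0.4, -0.1, 1.2]
opening: 0.009
finger_force: 0.0
[ 0.123  0.987 -0.941  2.036  1.117  0.9    1.035]
turn [-0.02 -5.75  0.25] -> if turned first, shift [-2.6 -1.  28.3]
turn [ 9.0100e+00 -3.0000e-02 -1.7952e+02] -> if turned first, shift [ 2.6  1.  28.3]
shift now [-5.4 -1.  27.9]
```

```bash
python3 -m pendant '[[1,[-1,-0.5,9],[0,0,0]],[1,[-1,-0.5,9],[0,0,0]],[1,[-1,0,10],[0,0,0]],[1,[0,0,0],[0,0,0]],[1,[-10,0,-1],[0,0,0]],[1,[-10,0,-1],[0,0,0]],[1,[-10,0,-1],[0,0,0]],[1,[-10,0,-1],[0,0,0]]]'
python3 -m pendant '[[1,[-13,0,-1.3],[0,0,0]],[1,[-13,0,-1.3],[0,0,0]],[1,[-13,0,-1.3],[0,0,0]],[1,[-13,0,-1.3],[0,0,0]],[1,[-10,0,-1],[0,0,0]],[1,[-10,0,-1],[0,0,0]],[1,[-6,0,-0.6],[0,0,0]],[1,[0,0,0],[0,0,0]]]'
python3 - <<'E'
from h import *
from plant import r
x=np.array([.559,.829,0]);h=np.array([.4829,.1646,.05])
print((r.get_state()['tool_pos']-h)@x)
plan(h+.095*x,146)
E
```

```text
clock: 15.45
tool_pos: [0.4823, 0.1626, 0.0519]
eef_rot: [-0.47, 0.881, -0.024, -0.044]
contact_force: [-0.5, -1.3, 1.4]
opening: 0.008
finger_force: 0.7
clock: 16.45
tool_pos: [0.5255, 0.2286, 0.0519]
eef_rot: [-0.471, 0.881, -0.023, -0.043]
contact_force: [-0.8, -0.4, -0.1]
opening: 0.005
finger_force: 0.0
0.07685451260296797
turn [-0.03 -5.59  0.23] -> if turned first, shift [-18.1  -0.4   1.9]
turn [ 8.7700e+00 -5.0000e-02 -1.7956e+02] -> if turned first, shift [18.1  0.4  1.9]
shift now [-18.2  -0.5   0.1]
```

```bash
python3 -m pendant '[[1,[-7,0,-0.5],[0,0,0]],[1,[-5,0,0],[0,0,0]],[1,[-3,0,0],[0,0,0]],[1,[0,0,0],[0,0,0]]]'
python3 -m pendant '[[1,[-2,0,0],[0,0,0]],[1,[-2,0,0],[0,0,0]],[1,[0,0,0],[0,0,0]]]'
python3 -m pendant '[[1,[-2,0,0],[0,0,0]],[1,[-1,0,0],[0,0,0]],[1,[0,0,0],[0,0,0]]]'
python3 - <<'E'
from h import *
from plant import r
x=np.array([.559,.829,0]);h=np.array([.4829,.1646,.05])
print((r.get_state()['tool_pos']-h)@x)
E
```

```text
clock: 16.95
tool_pos: [0.534, 0.2404, 0.0508]
eef_rot: [-0.471, 0.881, -0.024, -0.043]
contact_force: [-0.4, 0.1, -0.8]
opening: 0.006
finger_force: 0.0
clock: 17.32
tool_pos: [0.5361, 0.2434, 0.0504]
eef_rot: [-0.47, 0.881, -0.024, -0.043]
contact_force: [-0.3, -0.3, -0.2]
opening: 0.003
finger_force: 0.2
clock: 17.7
tool_pos: [0.5364, 0.2436, 0.0502]
eef_rot: [-0.47, 0.881, -0.025, -0.046]
contact_force: [-4.3, -5.6, 6.6]
opening: 0.005
finger_force: 3.8
0.09535887282338071
```

Force rises at 95 mm, about the expected stop. I hold it briefly, back off, lift, and check the picture.

```bash
python3 -m pendant '[[1,[-1,0,0],[0,0,0]],[1,[0,0,0],[0,0,0]],[1,[0,0,0],[0,0,0]]]'
python3 -m pendant '[[1,[10,0,0],[0,0,0]],[1,[20,0,0],[0,0,0]],[1,[20,0,0],[0,0,0]],[-1,[0,0,-30],[0,-2.9,0]],[-1,[0,0,-40],[0,-2.8,0]],[-1,[0,0,-50],[0,0,0]],[-1,[0,0,-30],[0,0,0]]]'
python3 - <<'E'
from h import *
from plant import r,cams
s=cams.snapshot("side")
a=cv2.resize(s["img"][100:300,190:400,::-1],None,fx=2,fy=2,interpolation=cv2.INTER_CUBIC);cv2.imwrite("pics/s3.png",a)
print(r.get_state()['q'].round(3))
plan([.4156,-.3721,.22],17.1)
E
```

```text
clock: 18.08
tool_pos: [0.5364, 0.2436, 0.0502]
eef_rot: [-0.47, 0.881, -0.026, -0.046]
contact_force: [-4.8, -7.4, 8.9]
opening: 0.003
finger_force: 4.9
clock: 18.95
tool_pos: [0.5137, 0.2102, 0.2073]
eef_rot: [-0.471, 0.882, 0.0, 0.002]
contact_force: [0.0, 0.2, -1.1]
opening: 0.434
finger_force: 0.0
[ 0.121  0.853 -1.107  1.79   0.878  1.072  1.238]
turn [  0.46   0.52 129.12] -> if turned first, shift [-528.8 -266.5   -9.6]
turn [ -0.43   0.38 -50.88] -> if turned first, shift [528.8 266.5  -9.6]
shift now [ 540.3 -242.2  -13.5]
```

View pics/s3.png

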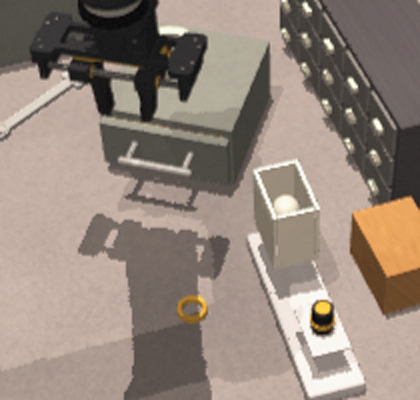

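The drawer front is flush with the cabinet, so it is shut. Next I move to above the shade.

```bash
python3 -m pendant '[[-1,[45,-20,-1],[0,0,0]],[-1,[45,-20,-1],[0,0,0]],[-1,[45,-20,-1],[0,0,0]],[-1,[45,-20,-1],[0,0,0]],[-1,[45,-20,-1],[0,0,0]],[-1,[45,-20,-1],[0,0,0]],[-1,[45,-20,-1],[0,0,0]],[-1,[45,-20,-1],[0,0,0]]]'
python3 -m pendant '[[-1,[45,-20,-1],[0,0,0]],[-1,[45,-20,-1],[0,0,0]],[-1,[45,-20,-1],[0,0,0]],[-1,[45,-22,-1],[0,0,0]],[-1,[0,0,0],[0,0,10]],[-1,[0,0,0],[0,0,10]],[-1,[0,0,0],[0,0,10]],[-1,[0,0,0],[0,0,10]]]'
python3 -m pendant '[[-1,[0,0,0],[0,0,10]],[-1,[0,0,0],[0,0,10]],[-1,[0,0,0],[0,0,10]],[-1,[0,0,0],[0,0,10]],[-1,[0,0,0],[0,0,10]],[-1,[0,0,0],[0,0,10]],[-1,[0,0,0],[0,0,10]],[-1,[0,0,0],[0,0,10]]]'
python3 - <<'E'
from h import *
from plant import r,cams
print(r.get_state()['q'].round(3))
plan([.4156,-.3721,.22],17.1)
E
```

```text
clock: 20.0
tool_pos: [0.4457, -0.1803, 0.2127]
eef_rot: [-0.471, 0.882, -0.0, 0.001]
contact_force: [1.2, -0.2, 0.0]
opening: 1.001
finger_force: 0.0
clock: 21.0
tool_pos: [0.4141, -0.3741, 0.2165]
eef_rot: [-0.138, 0.99, -0.0, 0.001]
contact_force: [-0.9, -0.2, -1.4]
opening: 0.999
finger_force: 0.0
clock: 22.0
tool_pos: [0.4141, -0.374, 0.2165]
eef_rot: [0.531, 0.848, 0.0, 0.001]
contact_force: [-0.3, -0.4, 0.1]
opening: 0.998
finger_force: 0.0
[ 1.059  0.705 -0.699  1.782  0.577  0.868  0.545]
turn [0.11 0.07 8.8 ] -> if turned first, shift [ 1.4  2.  -3.5]
turn [-1.100e-01  1.600e-01 -1.712e+02] -> if turned first, shift [-1.4 -2.  -3.5]
shift now [ 1.1  2.2 -3.5]
```

```bash
python3 -m pendant '[[-1,[1,2,-3],[0,0,8.8]],[-1,[0,0,0],[0,0,0]],[-1,[0,0,0],[0,0,0]]]'
python3 - <<'E'
from h import *
from plant import r,cams
st=r.get_state();s=cams.snapshot("wrist")
cv2.imwrite("pics/w2.png",s["img"][:,:,::-1]);w=wrist(s,st);pickle.dump(w,open("w2.pkl","wb"))
c=np.array([.4156,-.3721,.095]);a=np.radians(17.1);X=np.array([np.cos(a),np.sin(a),0]);Y=np.array([-X[1],X[0],0])
print(proj(w,[c+i*.028*X+j*.042*Y for i,j in((1,1),(1,-1),(-1,-1),(-1,1))]).round(1))
plan([.4156,-.3721,.22],17.1)
E
```

```text
clock: 22.38
tool_pos: [0.4152, -0.3723, 0.2196]
eef_rot: [0.591, 0.807, 0.0, 0.001]
contact_force: [0.4, 0.1, 1.1]
opening: 0.999
finger_force: 0.0
[[360.1 176.3]
 [356.  273.3]
 [291.5 272.8]
 [289.1 175.8]]
turn [0.06 0.02 0.43] -> if turned first, shift [ 0.   0.5 -0.4]
turn [-4.0000e-02  1.0000e-01 -1.7957e+02] -> if turned first, shift [-0.  -0.5 -0.4]
shift now [ 0.   0.5 -0.4]
```

View pics/w2.png

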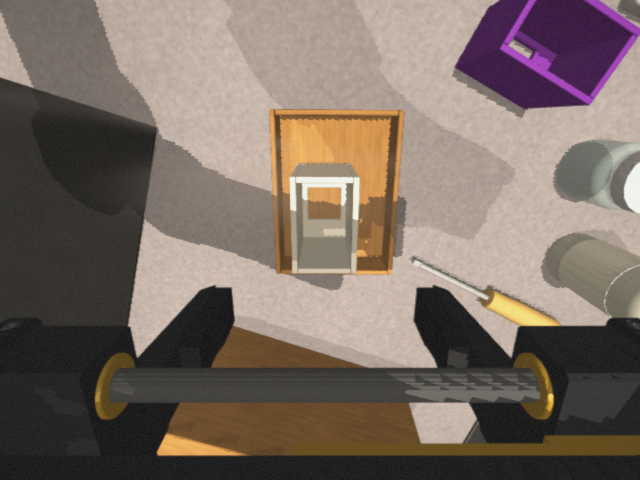

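The rim sits at (290..359, 177..273), within 1 px of the prediction. I descend.

```bash
python3 -m pendant '[[-1,[0,0.5,25],[0,0,0.4]],[-1,[0,0,30],[0,0,0]],[-1,[0,0,30],[0,0,0]],[-1,[0,0,30],[0,0,0]],[-1,[0,0,25],[0,0,0]],[-1,[0,0,16],[0,0,0]],[-1,[0,0,0],[0,0,0]]]'
python3 - <<'E'
from h import *
plan([.4156,-.3721,.063],17.1)
E
```

```text
clock: 23.3
tool_pos: [0.4154, -0.3718, 0.0629]
eef_rot: [0.594, 0.804, 0.0, -0.0]
contact_force: [-0.2, -1.0, -0.3]
opening: 0.999
finger_force: 0.0
turn [ 0.01 -0.05 -0.05] -> if turned first, shift [-0.3  0.1 -0.1]
turn [-8.0000e-02 -1.0000e-02  1.7995e+02] -> if turned first, shift [ 0.3 -0.1 -0.1]
shift now [-0.3  0.1 -0.1]
```

```bash
python3 -m pendant '[[1,[0,0,0],[0,0,0]],[1,[0,0,0],[0,0,0]],[1,[0,0,0],[0,0,0]],[1,[0,0,0],[0,0,0]],[1,[0,0,0],[0,0,0]],[1,[0,0,0],[0,0,0]]]' 25
python3 -m pendant '[[1,[0,0,-5],[0,0,0]],[1,[0,0,-15],[0,0,0]],[1,[0,0,-25],[0,0,0]],[1,[0,0,-30],[0,0,0]],[1,[0,0,-30],[0,0,0]],[1,[0,0,-30],[0,0,0]],[1,[0,0,-20],[0,0,0]],[1,[0,0,0],[0,0,0]]]'
python3 - <<'E'
from h import *
plan([.655,-.0606,.22],-2.6)
E
```

```text
clock: 24.05
tool_pos: [0.416, -0.3724, 0.0643]
eef_rot: [0.595, 0.804, 0.0, 0.001]
contact_force: [-1.5, 0.4, 6.1]
opening: 0.638
finger_force: 25.0
clock: 25.05
tool_pos: [0.4165, -0.3724, 0.2206]
eef_rot: [0.595, 0.804, 0.0, 0.002]
contact_force: [0.5, 1.2, -1.7]
opening: 0.633
finger_force: 25.0
turn [ 0.22  0.15 19.6 ] -> if turned first, shift [322.3 224.1   0.6]
turn [  -0.21    0.31 -160.4 ] -> if turned first, shift [-322.3 -224.1    0.6]
shift now [228.4 319.3   0.9]
```

```bash
python3 -m pendant '[[1,[0,0,0],[0,0,5]],[1,[0,0,0],[0,0,5]],[1,[0,0,0],[0,0,5]],[1,[0,0,0],[0,0,4.6]],[1,[10,7,0],[0,0,0]],[1,[20,14,0],[0,0,0]],[1,[28,19,0],[0,0,0]],[1,[28,20,0],[0,0,0]]]'
python3 -m pendant '[[1,[28,20,0],[0,0,0]],[1,[28,20,0],[0,0,0]],[1,[28,19,0],[0,0,0]],[1,[28,20,0],[0,0,0]],[1,[28,19,0],[0,0,0]],[1,[28,19,0],[0,0,0]],[1,[20,14,0],[0,0,0]],[1,[10,7,0],[0,0,0]]]'
python3 -m pendant '[[1,[20,14,0],[0,0,0]],[1,[12,8,0],[0,0,0]],[1,[0,0,0],[0,0,0]]]'
python3 - <<'E'
from h import *
plan([.655,-.0606,.22],-2.6)
E
```

```text
clock: 26.05
tool_pos: [0.4801, -0.287, 0.2184]
eef_rot: [0.722, 0.692, 0.001, -0.0]
contact_force: [0.8, 0.2, -1.5]
opening: 0.633
finger_force: 25.0
clock: 27.05
tool_pos: [0.6267, -0.0945, 0.2184]
eef_rot: [0.721, 0.692, 0.001, -0.0]
contact_force: [0.3, 0.1, -1.6]
opening: 0.633
finger_force: 25.0
clock: 27.42
tool_pos: [0.6498, -0.0652, 0.2188]
eef_rot: [0.722, 0.692, 0.0, 0.0]
contact_force: [0.7, 0.1, -2.2]
opening: 0.632
finger_force: 25.0
turn [ 0.05 -0.02  0.12] -> if turned first, shift [ 4.8  5.  -1.2]
turn [ 4.0000e-02  7.0000e-02 -1.7988e+02] -> if turned first, shift [-4.8 -5.  -1.2]
shift now [ 4.8  5.  -1.2]
```

```bash
python3 -m pendant '[[1,[4.8,5,0],[0,0,0]],[1,[0,0,10],[0,0,0]],[1,[0,0,12],[0,0,0]],[1,[0,0,10],[0,0,0]],[1,[0,0,7],[0,0,0]],[1,[0,0,4],[0,0,0]],[1,[0,0,0],[0,0,0]],[1,[0,0,0],[0,0,0]]]'
python3 - <<'E'
from h import *
from plant import r,cams
plan([.655,-.0606,.175],-2.6)
d={}
f=lambda a:cv2.resize(a,(400,300),interpolation=cv2.INTER_CUBIC)
st=r.get_state()
for n in("wrist","top","side"):d[n]=cams.snapshot(n)
d["wrist"]=wrist(d["wrist"],st);pickle.dump(d,open("s4.pkl","wb"))
w,t,s=(d[n]["img"][:,:,::-1] for n in("wrist","top","side"))
cv2.imwrite("pics/m4.png",np.vstack([np.hstack([f(w),f(t[150:270,270:430])]),np.hstack([f(s[180:300,280:440]),f(w[120:360,160:480])])]))
E
```

```text
clock: 28.42
tool_pos: [0.6553, -0.0617, 0.1764]
eef_rot: [0.723, 0.691, 0.001, 0.001]
contact_force: [-0.6, 0.6, -2.8]
opening: 0.634
finger_force: 25.0
turn [0.12 0.01 0.01] -> if turned first, shift [ 1.1 -0.4  1.4]
turn [-1.0000e-02  1.8000e-01 -1.7999e+02] -> if turned first, shift [-1.1  0.4  1.4]
shift now [ 1.1 -0.4  1.4]
```

View pics/m4.png

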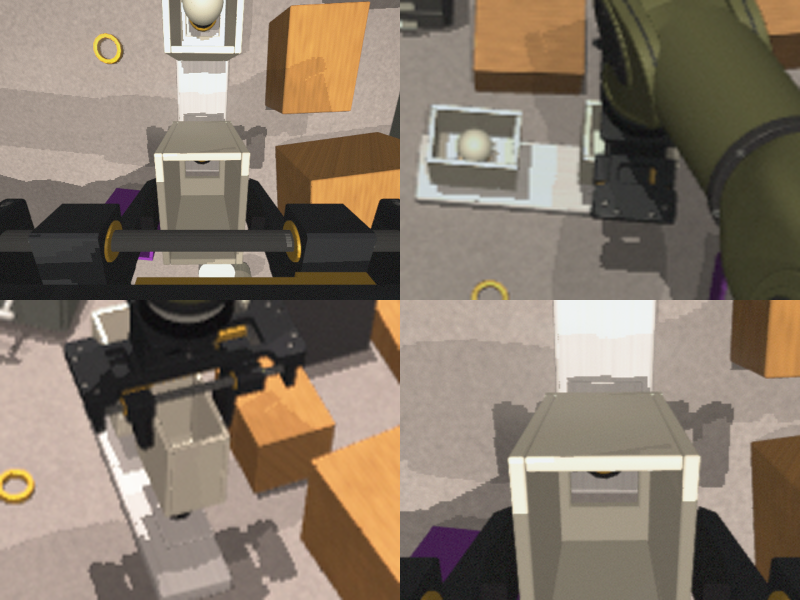

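Run:
```python
from h import *
d=pickle.load(open("s4.pkl","rb"));w=d["wrist"]
a,b=(at(w,p,.207) for p in((248.4,246.5),(398.4,246.5)))
m=(a+b)/2;e=(b-a)[:2];e=e if e[0]>0 else -e
ang=np.arctan2(e[1],e[0]);print("rim edge mid",m,"len",np.hypot(*e),"deg",np.degrees(ang))
print("shade centre",m[:2]-.042*np.array([-np.sin(ang),np.cos(ang)]), "for far edge on +y")
h=np.array([.655,-.0606,.1])
print("side px of holder tip, shade bottom-mid",proj(d["side"],[h,[.6553,-.0617,.117]]))
# fitted light rim seen by wrist: near edge
for p in((163*1.6,52*1.6),(243*1.6,51*1.6)):print("fitted rim near corner",at(w,p,.154))
```

```text
rim edge mid [ 0.6570849  -0.02058936  0.207     ] len 0.05397333848879794 deg -2.6456890987792963
shade centre [ 0.65514619 -0.06254459] for far edge on +y
side px of holder tip, shade bottom-mid [[351.30546839 253.28033878]
 [351.78936859 248.90058796]]
fitted rim near corner [0.63163519 0.03928278 0.154     ]
fitted rim near corner [0.68926909 0.03733916 0.154     ]
```

Shade centred within about 2 mm, squared at -2.6° and upright, with the holder tip just below its floor. A final 1.5 mm trim, settle, and hand in.

```bash
python3 -m pendant '[[1,[1.5,0,1],[0,0,0]],[1,[0,0,0],[0,0,0]],[1,[0,0,0],[0,0,0]],[1,[0,0,0],[0,0,0]],[1,[0,0,0],[0,0,0]]]'
python3 - <<'E'
from h import *
from plant import r
plan([.655,-.0606,.175],-2.6)
print(r.finish_job())
E
```

```text
clock: 29.2
tool_pos: [0.6551, -0.0604, 0.175]
eef_rot: [0.723, 0.691, 0.0, 0.001]
contact_force: [-0.3, 0.9, -2.1]
opening: 0.635
finger_force: 25.0
turn [0.07 0.01 0.  ] -> if turned first, shift [-0.2 -0.1  0. ]
turn [-2.0e-02  1.1e-01 -1.8e+02] -> if turned first, shift [0.2 0.1 0. ]
shift now [-0.2 -0.1  0. ]
the job is handed in; nothing more can be done
None
```

I handed the job in at 29 s: the pack is in the shut drawer, and by my measurements the shade is held upright about 16 mm above the lampholder tip, centred within about 2 mm and lined up with the fitted shade; no verdict came back.

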